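Load the hoop press heavy end to the foot

ROBOT

A 6-joint arm with a two-finger parallel gripper is mounted at the origin on the work surface. World frame = base frame: x ahead of the robot, y to its left, z up, the work surface at z = 0. Lengths are in m, angles in rad, forces in N, time in s.
With the tool pointing down it reaches from about 0.375 to 0.975 m from the base axis. Payload 3.8 kg.
Tool frame: the origin (TCP) lies where the fingers leave the gripper's body, on its centre line; the fingertips stand 73 mm ahead of it and the grasp point (between the pads) lies 54 mm ahead of it (arm.grip_point_offset is the z of the grasp point in the tool frame, in m); z points along the fingers, y is the direction in which the jaws open and shut (so a half turn about z gives the same grasp; the last joint's range is limited). The gripper opens to 85 mm and grips with 20 to 120 N. Pads are 22 mm wide; open, the fingers measure 114 mm over their backs; the gripper's body (76 mm by 85 mm) begins 54 mm behind the grasp point. The pads swing forward as they close: fully open they stand 13 mm farther back than shut.
Start: joints at [-1.219, 0.264, 1.604, -0, 1.274, -0.037], TCP at [0.256, -0.625, 0.304] pointing down, gripper open.
Joint ranges: [-2.63, 2.63], [-0.94, 2.18], [0.31, 2.57], [-1.31, 4.45], [0, 2.66], [-2.55, 2.55]. Speed limits (rad/s): [2.57, 2.57, 3.14, 3.14, 3.14, 3.14].

INTERFACE

Orientations are given as a unit quaternion [w, x, y, z].
In Python, from workcell import arm, cams, finder gives the robot as it stands.
- The arm moves only by the shell command python3 -m pendant 'ROWS'. ROWS is JSON, a list of rows, each an object of numbers: "dx", "dy", "dz": the shift along the world's x, y, z in mm; "turn": the turn about the world's z in rad; "claw": the opening, from 0 (shut) to 1 (fully open). A call has 1 to 20 rows; each row is the pose to reach, as a shift and turn from the pose measured when the call began; what a row does not reach only later rows make up. A row lasts 1/10 s, in which the tool goes at most 50 mm and 8.59 degrees, less where a joint would pass 70% of its speed; a pose out of reach is approached as far as the arm can. A call with a gripper value outside its range is refused whole. The fingers move at their own pace and stop on an object; the grip force is fixed at half the most. Time passes only in rows, so rows that repeat a pose let the fingers close. It gives the time, the measured TCP pose, the force and the opening at its end, in the units of the state.
- arm.sense(): the state, without advancing time (a new reading comes with each control period).
- cams.capture(name): name is "side" or "top"; returns a dict with "color" (480x640x3 uint8, blue, green, red), "depth" (480x640 float32, m along the optical axis (not along the pixel's ray), 0 where there is no reading), "intrinsics" (3x3 intrinsics, pixels), "world_from_camera" (4x4, takes a point from camera to world coordinates). Camera axes: x right, y down, z forward; pixel columns grow to the right and rows downward; lengths in m; the calibration is good to about 2 mm. A picture is of the moment at which its call begins.
- arm.hand_in(): hands the job in, once; it reports no verdict.
Trained networks look in the newest picture that a camera, given by its name, has taken for a name from the list of things; names that differ only in an ending like _2 or _b are one class to them, and where a whole thing is asked for, a point or a joint stands for the part that bears it (a point fixed in the world has none). Each returns a list of dicts, best first, with "confidence" (0 to 1); they miss things now and then, are a little off and sometimes report something else, mostly with a low value. They report only what shows in the picture. A call takes as long as a camera call. They do not tell look-alikes from the thing itself.
- finder.regions_of(label, camera): "pixels" (480x640 bool, what is visible of it) and "location" ([column, row] in pixels, amid what is visible of it).
The state is a dict: "time": time; "joints": joint angles; "joint_vel": joint speeds; "joint_torque": joint torques, N m; "eef_pos": TCP position; "ee_rot": TCP orientation; "contact_force": force on the tool from outside, world axes, zero at the start; "ft_torque": the same for the moment, N m; "opening": opening from 0.0 (shut) to 1.0 (fully open).
Only numpy, scipy, OpenCV 4.12 (cv2) and the standard library are available. Lean on these libraries where they do the work, as an engineer would, in place of code of your own. Each camera call takes 0.05 s, during which the arm holds its last target.

TASK

Lift the weight bar (the long wooden bar with the square grip standing on its middle) by its grip and let it hang for a moment to see which end tips down: that end hides the weight. Then lower it, without dropping it, into the cradle of the rocking hoop press with its heavy end towards the round rubber foot, so that the foot goes down and stays down on the little hoop, and let go.

Things in the scene. Friction and masses are not known exactly. Their poses are not given: they have to be found in the camera images.
- bar: Weight bar: wood, 170 long (x) x 40 wide (y) x 34 high, lying with x roughly away from the robot. Dark grip post 22 mm square on its middle, top 92 above the underside: grasp it 66 to 74 above, by either pair of faces. Ends look alike; a hidden 0.2 kg slug sits in either one, 55 from the middle (axes do not tell). 0.35 kg. Origin: underside centre. Not the bar without grip, nor the short one.
- grip (a joint): Swivel of the post on the bar, about the bar's y, 26 mm above the underside; stops at 0.35 rad either way, faint spring to upright. 0: bar square to its post. When the bar hangs from an upright post it tips to a stop: positive if its +x end is the lower, heavy one, negative if its -x end is.
- seat (a point): Centre of the cradle's floor on the tilting beam of the fixed hoop press, 64 mm above the table. Tray inside 192 long (y) x 56 wide (x), walls 16 high; the bar fits lengthwise with 8 to 11 to spare each side. +y points along the beam to the foot, a black rubber disc 52 across, 155 from the seat, over a small wooden hoop; it is on the robot's left. The beam pivots about x, 4 mm below the floor.
- beam (a joint): Tilt of the press's beam, rad: -0.14 as found (foot raised by a weak spring, about 0.03 N m), 0 level, 0.14 with the foot fully down on the hoop.
Not all that is in view belongs to the job. Of the things like the bar, leave any that is blue; of the rest the larger one is meant.

How it is judged:
By the outcome, as a careful person would: the job done as asked, in the order asked, and still so for the second after the job is handed in, with the robot touching nothing.
It also fails if it takes over 48 s, if anything falls off the work surface, if the arm or the gripper's body presses on something with over 40 N, if the wrist force passes 120 N, or if a joint passes its speed limit or range.

## Working session

There is one attempt and no reset: what is moved stays moved. The work goes in short steps, Python scripts to look and compute and a shell command to move; the robot and the scene stay as the last step left them, time stands still between calls to the robot, and variables do not carry over. Pictures are saved under pics/ and viewed, and the job is handed in when it is done.

```bash
ls; mkdir -p pics
cat > h.py <<'E'
import numpy as np, cv2
from workcell import arm, cams, finder
def pts(c):
    d=c["depth"];K=c["intrinsics"];T=c["world_from_camera"]
    v,u=np.indices(d.shape)
    P=np.stack([(u-K[0,2])*d/K[0,0],(v-K[1,2])*d/K[1,1],d],-1)
    W=P@T[:3,:3].T+T[:3,3]
    W[d==0]=np.nan
    return W
def snap(n,f):
    c=cams.capture(n); cv2.imwrite("pics/"+f,c["color"]); return c
E
python3 - <<'E'
from h import *
for n in("top","side"):
    c=snap(n,n+"0.png");W=pts(c)
    np.save(n+"0.npy",W)
    for l in("bar","seat","beam","grip"):
        for r in finder.regions_of(l,n)[:5]:
            m=r["pixels"]; print(n,l,round(r["confidence"],2),r["location"],m.sum(),np.nanmedian(W[m],0).round(3))
s=arm.sense();print(s["time"],s["eef_pos"],s["ee_rot"],s["opening"],s["contact_force"])
E
```

```text
pics
top bar 0.94 [483.0, 323.3] 1897 [ 0.265 -0.467  0.035]
top bar 0.73 [368.9, 178.6] 1430 [ 0.561 -0.222  0.035]
top seat 0.68 [203.3, 180.5] 4469 [0.549 0.123 0.07 ]
top beam 0.73 [205.4, 181.9] 4513 [0.549 0.123 0.07 ]
top grip 0.59 [370.3, 173.2] 176 [ 0.563 -0.222  0.091]
top grip 0.5 [493.9, 323.1] 287 [ 0.263 -0.47   0.086]
side bar 0.9 [432.3, 189.1] 684 [ 0.289 -0.48   0.031]
side bar 0.74 [285.2, 225.6] 1603 [ 0.559 -0.211  0.032]
side bar 0.74 [364.0, 204.1] 582 [ 0.421 -0.362  0.025]
side bar 0.24 [212.9, 328.2] 4337 [0.543 0.142 0.071]
side seat 0.7 [213.6, 326.5] 4471 [0.543 0.142 0.071]
side beam 0.98 [214.1, 330.2] 4404 [0.543 0.142 0.071]
side grip 0.82 [283.4, 208.6] 253 [ 0.563 -0.213  0.07 ]
side grip 0.67 [367.8, 193.7] 120 [ 0.426 -0.371  0.057]
side grip 0.65 [440.0, 181.4] 124 [ 0.267 -0.466  0.066]
0.5 [ 0.25584151 -0.62460883  0.30384413] [-1.95279121e-05  9.81163962e-01  1.93176803e-01 -3.10377782e-05] 0.9990482331186217 [1.10428302 0.33734621 0.089191  ]
```

View pics/top0.png

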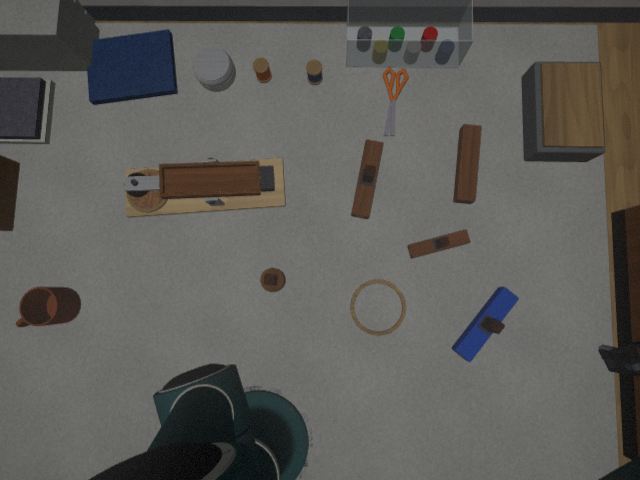

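View pics/side0.png

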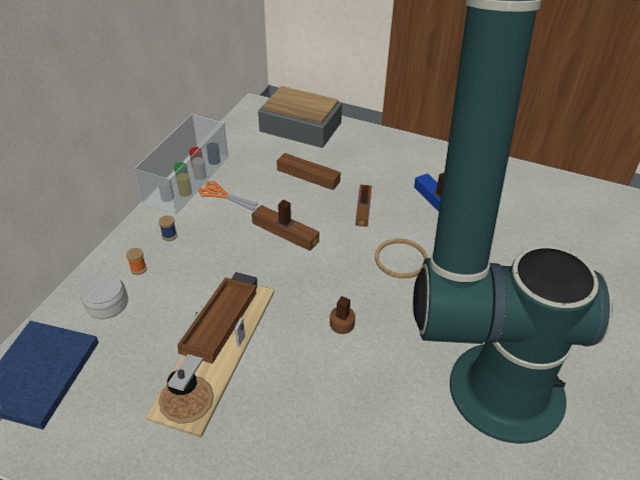

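Top picture, things that could be taken for the bar: brown bar with grip (368,178), brown bar without grip (467,163), short brown bar with grip (439,243), blue bar with grip (485,324), and the round stub with a post (272,279). By the description it is the one at (368,178). Next, a close crop and the poses.

Run:
```python
from h import *
im=cv2.imread("pics/top0.png");a=cv2.resize(im[120:240,330:410],None,fx=5,fy=5,interpolation=cv2.INTER_CUBIC)
b=cv2.resize(im[140:230,110:300],None,fx=4,fy=4,interpolation=cv2.INTER_CUBIC)[:, :]
cv2.imwrite("pics/cropA.png",a);cv2.imwrite("pics/cropB.png",b)
W=np.load("top0.npy")
def rect(m,name):
    p=(W[m][:,:2]*1000).astype(np.float32)
    r=cv2.minAreaRect(p);print(name,m.sum(),np.round(r[0],1),np.round(r[1],1),round(r[2],2),"zmed",np.nanmedian(W[m][:,2]).round(4))
v,u=np.indices(W.shape[:2]);box=lambda x0,x1,y0,y1:(u>=x0)&(u<x1)&(v>=y0)&(v<y1)
z=W[...,2]
B=box(345,395,130,225)
rect(B&(z>.024)&(z<.045),"bar top");rect(B&(z>.08)&(z<.1),"post top")
S=box(120,290,150,220)
rect(S&(z>.01)&(z<.03),"base")
for x in range(125,290,6):
  print(x,[ (round(float(z[y,x]),3)) for y in range(156,216,4)])
W2=np.load("side0.npy")
```

```text
bar top 1234 [ 569.9 -223.2] [ 40. 171.] 80.07 zmed 0.0349
post top 128 [ 570.1 -223. ] [21.6 22.9] 79.74 zmed 0.0921
base 2926 [548.  141.1] [111.3 360. ] 5.22 zmed 0.0134
125 [0.001, 0.0, -0.0, 0.002, 0.013, 0.089, 0.092, 0.089, 0.087, 0.002, 0.003, 0.003, 0.003, 0.004, -0.001]
131 [0.003, 0.002, 0.0, 0.001, 0.013, 0.088, 0.099, 0.089, 0.085, 0.08, 0.024, 0.02, 0.019, 0.012, 0.013]
137 [0.0, 0.001, -0.0, 0.013, 0.076, 0.083, 0.083, 0.087, 0.087, 0.077, 0.072, 0.017, 0.022, 0.021, 0.011]
143 [-0.001, 0.002, 0.001, 0.012, 0.023, 0.084, 0.084, 0.085, 0.085, 0.08, 0.025, 0.022, 0.023, 0.023, 0.014]
149 [0.003, -0.001, 0.002, 0.013, 0.023, 0.081, 0.083, 0.083, 0.084, 0.021, 0.018, 0.02, 0.024, 0.021, 0.014]
155 [0.001, 0.001, 0.002, 0.014, 0.022, 0.08, 0.079, 0.079, 0.079, 0.019, 0.02, 0.02, 0.024, 0.022, 0.011]
161 [0.003, -0.0, 0.095, 0.095, 0.095, 0.097, 0.093, 0.095, 0.096, 0.094, 0.092, 0.021, 0.023, 0.009, 0.013]
167 [-0.0, -0.001, 0.094, 0.078, 0.077, 0.076, 0.077, 0.08, 0.078, 0.077, 0.092, nan, 0.011, 0.013, 0.014]
173 [0.0, 0.002, 0.088, 0.077, 0.074, 0.075, 0.076, 0.077, 0.07
[... 1418 characters left out ...]
65, 0.013, 0.014, 0.015, 0.006, -0.001]
257 [0.0, 0.014, 0.065, 0.066, 0.065, 0.069, 0.067, 0.065, 0.066, 0.066, 0.014, 0.012, 0.009, -0.0, -0.001]
263 [0.001, 0.014, 0.014, 0.059, 0.06, 0.062, 0.059, 0.062, 0.058, 0.016, 0.014, 0.012, 0.013, -0.0, 0.002]
269 [-0.001, 0.011, 0.01, 0.059, 0.057, 0.057, 0.059, 0.055, 0.053, 0.014, 0.014, 0.015, 0.014, 0.001, -0.002]
275 [0.002, 0.012, 0.011, 0.01, 0.01, 0.014, 0.013, 0.013, 0.012, 0.01, 0.014, 0.009, 0.014, -0.001, 0.001]
281 [-0.001, 0.012, 0.011, 0.012, 0.014, 0.015, 0.009, 0.012, 0.014, 0.013, 0.014, 0.015, 0.011, -0.002, -0.002]
287 [-0.001, -0.001, 0.001, 0.004, 0.003, 0.002, 0.002, 0.004, -0.001, 0.001, -0.0, -0.001, 0.001, 0.001, 0.001]
```

View pics/cropA.png

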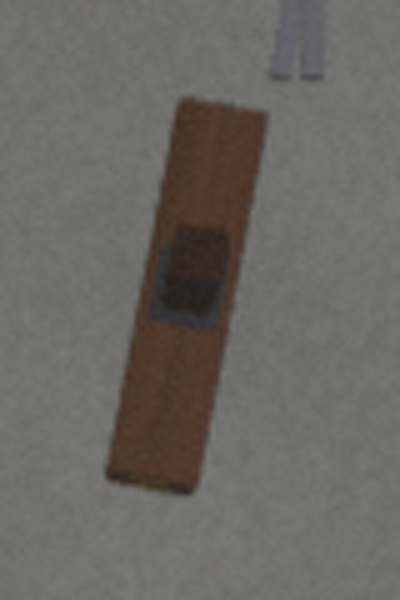

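View pics/cropB.png

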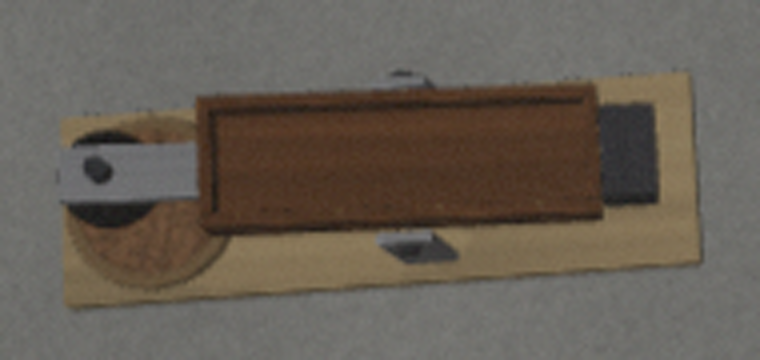

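Run:
```python
from h import *
W=np.load("top0.npy")
v,u=np.indices(W.shape[:2]);z=W[...,2]
S=(u>=155)&(u<264)&(v>=155)&(v<205)&(z>.035)
P=W[S]*1000
# fit tray floor plane: inner points
core=(u>=172)&(u<252)&(v>=170)&(v<184)&(z>.035)
Q=W[core]*1000
A=np.c_[Q[:,:2],np.ones(len(Q))];c,_,_,_=np.linalg.lstsq(A,Q[:,2],rcond=None);print("plane",c)
h=P[:,2]-(P[:,:2]@c[:2]+c[2])
rim=P[(h>9)&(h<22)]
r=cv2.minAreaRect(rim[:,:2].astype(np.float32));print("rim",len(rim),r)
fl=P[abs(h)<5]
print("floor",cv2.minAreaRect(fl[:,:2].astype(np.float32)))
g=np.linalg.norm(c[:2]);print("tilt",np.arctan(g),"dir",np.degrees(np.arctan2(c[1],c[0])))
# yaw of tool
q=arm.sense()["ee_rot"]
from scipy.spatial.transform import Rotation as R
m=R.from_quat([q[1],q[2],q[3],q[0]]).as_matrix();print(m.round(3))
# bar surface edges in side
W2=np.load("side0.npy")
z2=W2[...,2];m2=(W2[...,0]>.5)&(W2[...,0]<.67)&(W2[...,1]>-.28)&(W2[...,1]<-.17)
k=m2&(z2>.031)&(z2<.038);print("side bartop",cv2.minAreaRect((W2[k][:,:2]*1000).astype(np.float32)))
k=m2&(z2>.088)&(z2<.096);print("side post top",k.sum(),cv2.minAreaRect((W2[k][:,:2]*1000).astype(np.float32)))
```

```text
plane [-2.81062497e-02  1.39256463e-01  6.49008632e+01]
rim 1061 ((554.987548828125, 105.24746704101562), (78.16287994384766, 212.9967498779297), 5.226466178894043)
floor ((549.3240356445312, 116.69075775146484), (97.30957794189453, 219.85809326171875), 13.37597942352295)
tilt 0.14112018444996136 dir 101.41076197614278
[[ 0.925  0.379 -0.   ]
 [ 0.379 -0.925  0.   ]
 [-0.    -0.    -1.   ]]
side bartop ((573.8912353515625, -221.0174102783203), (42.13549041748047, 155.2261505126953), 79.40206909179688)
side post top 63 ((565.6599731445312, -219.81211853027344), (22.709562301635742, 23.321392059326172), 80.18961334228516)
```

The crops confirm the choice: a brown bar with a dark post, its long axis at yaw -10°. The press tray lies at yaw about 95° with its foot at the left. I'll move over the post with the jaws along the bar's x.

```bash
python3 -m pendant '[{"dx":40,"dy":40,"dz":0,"turn":0.15,"claw":1},{"dx":75,"dy":80,"dz":-10,"turn":0.3,"claw":1},{"dx":105,"dy":120,"dz":-20,"turn":0.45,"claw":1},{"dx":135,"dy":160,"dz":-30,"turn":0.6,"claw":1},{"dx":165,"dy":200,"dz":-40,"turn":0.75,"claw":1},{"dx":195,"dy":240,"dz":-50,"turn":0.9,"claw":1},{"dx":225,"dy":280,"dz":-60,"turn":1.0,"claw":1},{"dx":255,"dy":320,"dz":-70,"turn":1.0,"claw":1},{"dx":285,"dy":360,"dz":-70,"turn":1.0,"claw":1},{"dx":313,"dy":402,"dz":-70,"turn":1.0,"claw":1},{"dx":313,"dy":402,"dz":-70,"turn":1.0,"claw":1},{"dx":313,"dy":402,"dz":-70,"turn":1.0,"claw":1},{"dx":313,"dy":402,"dz":-70,"turn":1.0,"claw":1}]'
python3 - <<'E'
from h import *
W=np.load("top0.npy")
v,u=np.indices(W.shape[:2]);z=W[...,2]
th=np.radians(5.2);ex=np.array([np.cos(th),np.sin(th)]);ey=np.array([-ex[1],ex[0]])
for nm in("top","side"):
    W=np.load(nm+"0.npy").reshape(-1,3)*1000
    o=np.array([552,108.])
    d=W[:,:2]-o;a=d@ex;b=d@ey
    h=W[:,2]-(64+b*np.tan(.14))
    k=(abs(a)<45)&(abs(b)<112)&(h>11)&(h<20)
    print(nm,"rim a hist",np.histogram(a[k&(abs(b)<85)],bins=np.arange(-44,46,4))[0],"b hist",np.histogram(b[k&(abs(a)<24)],bins=np.arange(-112,114,4)))
    k=(abs(a)<20)&(abs(b)<80)&(abs(h)<8);print("floor h med",np.median(h[k]),[np.median(h[k&(abs(b-c)<10)]).round(1) for c in(-70,-35,0,35,70)])
    k=(abs(a)<50)&(b>110)&(b<200)&(W[:,2]>70);print("arm/foot a",a[k].min(),a[k].max(),"bmax",b[k].max())
s=arm.sense();print(s["time"],s["eef_pos"],s["ee_rot"],s["joints"],s["opening"])
E
```

```text
time: 1.8
eef_pos: [0.5687, -0.2229, 0.2339]
ee_rot: [0.0, 0.768, 0.64, -0.0]
contact_force: [-0.2, 0.1, 0.1]
opening: 1.002
top rim a hist [  0   7 185 119   0   0   0   0   0   0   0   0   0   0   0   0   0  81
 155  83   0   0] b hist (array([26, 28, 27, 42, 19,  0,  0,  0,  0,  0,  0,  0,  0,  0,  0,  0,  0,
        0,  0,  0,  0,  0,  0,  0,  0,  0,  0,  0,  0,  0,  0,  0,  0,  0,
        0,  0,  0,  0,  0,  0,  0,  0,  0,  0,  0,  0,  0,  0,  0,  0,  0,
       12, 49, 31,  0,  0]), array([-112, -108, -104, -100,  -96,  -92,  -88,  -84,  -80,  -76,  -72,
        -68,  -64,  -60,  -56,  -52,  -48,  -44,  -40,  -36,  -32,  -28,
        -24,  -20,  -16,  -12,   -8,   -4,    0,    4,    8,   12,   16,
         20,   24,   28,   32,   36,   40,   44,   48,   52,   56,   60,
         64,   68,   72,   76,   80,   84,   88,   92,   96,  100,  104,
        108,  112]))
floor h med 0.28872910724139444 [np.float64(0.6), np.float64(0.1), np.float64(0.1), np.float64(0.3), np.float64(-0.0)]
arm/foot a -26.591694008402488 24.79539526552383 bmax 179.4974494968019
side rim a hist [  0 132 119  
[... 447 characters left out ...]
,  -48,  -44,  -40,  -36,  -32,  -28,
        -24,  -20,  -16,  -12,   -8,   -4,    0,    4,    8,   12,   16,
         20,   24,   28,   32,   36,   40,   44,   48,   52,   56,   60,
         64,   68,   72,   76,   80,   84,   88,   92,   96,  100,  104,
        108,  112]))
floor h med -1.4340514446155943 [np.float64(-1.8), np.float64(-1.9), np.float64(-1.6), np.float64(-1.2), np.float64(-1.2)]
arm/foot a -30.950074096118858 21.237279877997857 bmax 186.64357801654435
1.8 [ 0.56870113 -0.22290783  0.2339045 ] [ 1.35545690e-04  7.68131318e-01  6.40292190e-01 -4.14262821e-04] [-4.13942753e-01  1.96361123e-01  1.81937175e+00 -9.55479985e-04
  1.12598658e+00 -2.32492592e-01] 1.0021490291439092
```

Seat ≈ (551,109) mm, beam +y at yaw 95.2°. Now I descend and grip, with the clock running only in rows.

```bash
python3 -m pendant '[{"dz":-35,"claw":1},{"dz":-65,"claw":1},{"dz":-90,"claw":1},{"dz":-105,"claw":1},{"dz":-110,"claw":1},{"dz":-110,"claw":1},{"dz":-110,"claw":0.6},{"dz":-110,"claw":0.4},{"dz":-110,"claw":0.2},{"dz":-110,"claw":0},{"dz":-110,"claw":0},{"dz":-110,"claw":0},{"dz":-110,"claw":0},{"dz":-110,"claw":0},{"dz":-110,"claw":0},{"dz":-110,"claw":0}]'
python3 - <<'E'
from h import *
snap("side","side1.png");snap("top","top1.png")
a=cv2.imread("pics/side1.png")[150:300,200:400];cv2.imwrite("pics/side1c.png",cv2.resize(a,None,fx=4,fy=4))
E
```

```text
validation failed for argument at $[0]...
```

View pics/side1c.png

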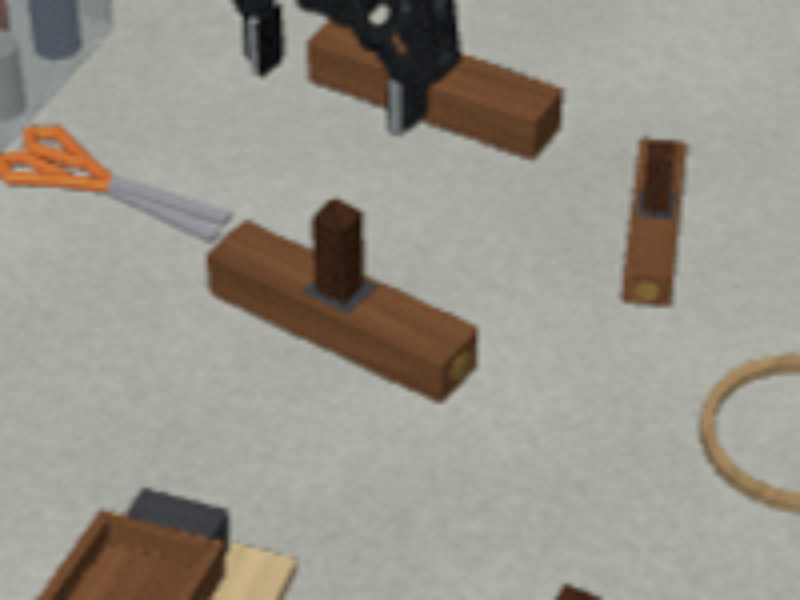

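The call was refused because every row needs all its keys, so the arm hasn't moved. The picture shows the untouched bar, its post at crop (338,250), with the open jaws above it along its length. I'll resend with all keys.

```bash
python3 -m pendant '[{"dx":0,"dy":0,"turn":0,"dz":-35,"claw":1},{"dx":0,"dy":0,"turn":0,"dz":-65,"claw":1},{"dx":0,"dy":0,"turn":0,"dz":-90,"claw":1},{"dx":0,"dy":0,"turn":0,"dz":-105,"claw":1},{"dx":0,"dy":0,"turn":0,"dz":-110,"claw":1},{"dx":0,"dy":0,"turn":0,"dz":-110,"claw":1},{"dx":0,"dy":0,"turn":0,"dz":-110,"claw":0.6},{"dx":0,"dy":0,"turn":0,"dz":-110,"claw":0.4},{"dx":0,"dy":0,"turn":0,"dz":-110,"claw":0.2},{"dx":0,"dy":0,"turn":0,"dz":-110,"claw":0},{"dx":0,"dy":0,"turn":0,"dz":-110,"claw":0},{"dx":0,"dy":0,"turn":0,"dz":-110,"claw":0},{"dx":0,"dy":0,"turn":0,"dz":-110,"claw":0},{"dx":0,"dy":0,"turn":0,"dz":-110,"claw":0}]'
python3 - <<'E'
from h import *
snap("side","side2.png")
a=cv2.imread("pics/side2.png")[150:300,200:400];cv2.imwrite("pics/side2c.png",cv2.resize(a,None,fx=4,fy=4))
E
```

```text
time: 3.3
eef_pos: [0.5689, -0.2241, 0.1247]
ee_rot: [0.001, 0.769, 0.639, 0.0]
contact_force: [1.5, 0.7, 5.8]
opening: 0.245
```

View pics/side2c.png

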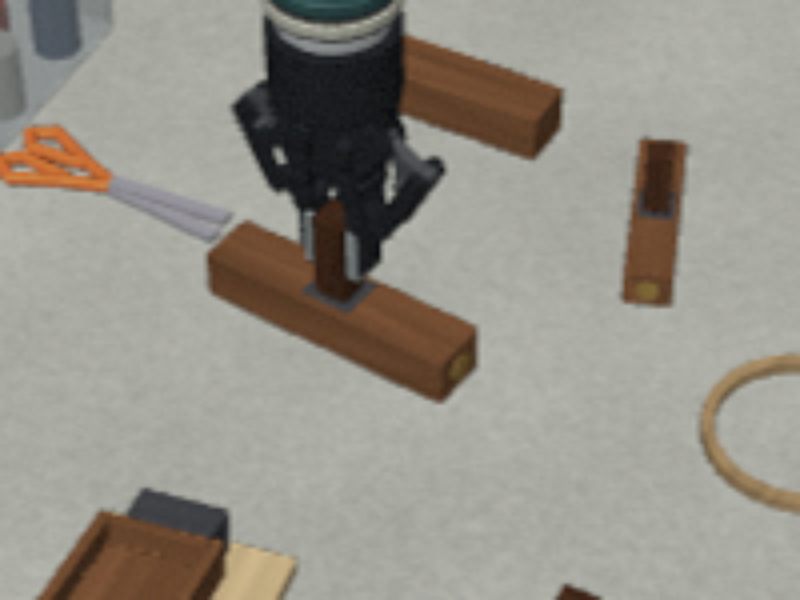

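The pads (crop (308,232) and (355,255)) hold the post. Now I lift and let it hang.

```bash
python3 -m pendant '[{"dx":0,"dy":0,"turn":0,"dz":10,"claw":0},{"dx":0,"dy":0,"turn":0,"dz":22,"claw":0},{"dx":0,"dy":0,"turn":0,"dz":37,"claw":0},{"dx":0,"dy":0,"turn":0,"dz":55,"claw":0},{"dx":0,"dy":0,"turn":0,"dz":75,"claw":0},{"dx":0,"dy":0,"turn":0,"dz":95,"claw":0},{"dx":0,"dy":0,"turn":0,"dz":110,"claw":0},{"dx":0,"dy":0,"turn":0,"dz":120,"claw":0},{"dx":0,"dy":0,"turn":0,"dz":120,"claw":0},{"dx":0,"dy":0,"turn":0,"dz":120,"claw":0},{"dx":0,"dy":0,"turn":0,"dz":120,"claw":0},{"dx":0,"dy":0,"turn":0,"dz":120,"claw":0},{"dx":0,"dy":0,"turn":0,"dz":120,"claw":0},{"dx":0,"dy":0,"turn":0,"dz":120,"claw":0},{"dx":0,"dy":0,"turn":0,"dz":120,"claw":0},{"dx":0,"dy":0,"turn":0,"dz":120,"claw":0},{"dx":0,"dy":0,"turn":0,"dz":120,"claw":0},{"dx":0,"dy":0,"turn":0,"dz":120,"claw":0}]'
python3 - <<'E'
from h import *
c=snap("side","side3.png");W=pts(c)
a=cv2.imread("pics/side3.png")[90:240,190:390];cv2.imwrite("pics/side3c.png",cv2.resize(a,None,fx=4,fy=4))
s=arm.sense();print(s["contact_force"],s["ft_torque"])
for r in finder.regions_of("bar","side")[:3]:
    m=r["pixels"];p=W[m];p=p[(abs(p[:,0]-.569)<.1)&(abs(p[:,1]+.223)<.06)&(p[:,2]>.06)]
    print(r["confidence"],r["location"],len(p))
    if len(p)>50:
        xb=(p[:,0]-.569)*.985-(p[:,1]+.223)*.174
        for q in range(-85,86,17):
            k=abs(xb*1000-q)<6; 
            if k.sum(): print(q,k.sum(),p[k,2].min().round(3),p[k,2].max().round(3))
c=snap("top","top3.png");W=pts(c);P=W.reshape(-1,3);k=(abs(P[:,0]-.569)<.1)&(abs(P[:,1]+.223)<.06)&(P[:,2]>.06);P=P[k]
xb=(P[:,0]-.569)*.985-(P[:,1]+.223)*.174
for q in range(-85,86,17):
    k=abs(xb*1000-q)<6
    if k.sum(): print("top",q,k.sum(),np.median(P[k,2]).round(3))
E
```

```text
time: 5.15
eef_pos: [0.5689, -0.2241, 0.2448]
ee_rot: [0.001, 0.769, 0.639, 0.0]
contact_force: [-0.2, -0.2, -4.4]
opening: 0.251
[-0.73859302  0.55938852 -3.05401316] [-0.03457872 -0.06426375 -0.01142772]
0.8 [441.6, 196.4] 0
0.66 [366.7, 204.5] 0
0.64 [281.0, 184.8] 1793
-85 53 0.108 0.128
-68 133 0.09 0.135
-51 129 0.098 0.141
-34 127 0.106 0.149
-17 167 0.109 0.213
0 181 0.124 0.213
17 91 0.125 0.186
34 110 0.132 0.172
51 124 0.132 0.178
68 121 0.141 0.184
85 7 0.15 0.169
top -85 200 0.564
top -68 187 0.555
top -51 351 0.549
top -34 3785 0.522
top -17 2145 0.555
top 0 1426 0.561
top 17 927 0.558
top 34 246 0.554
top 51 3 0.543
```

View pics/side3c.png

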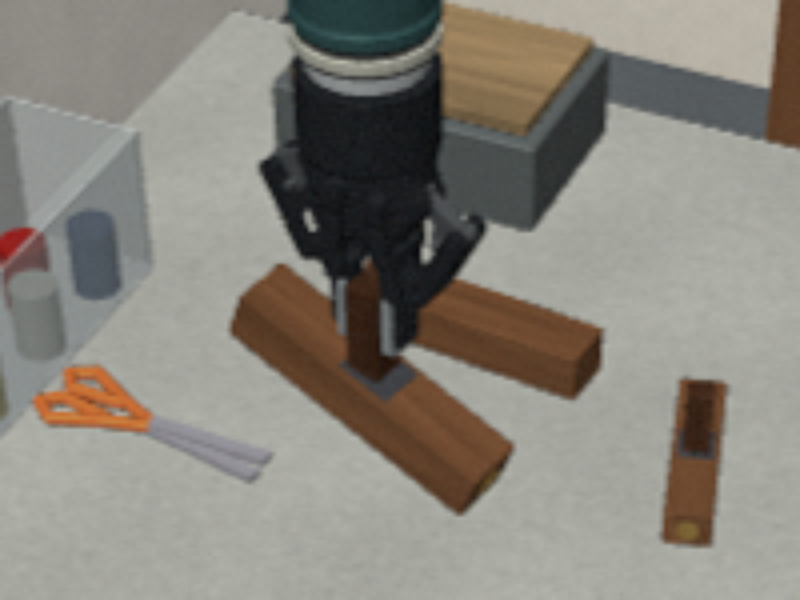

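The bar hangs at a stop. Its near (-x) end, crop (485,480), is low and the far end, crop (260,300), is high (slope ≈ 0.36 in the depth data), so the -x end is heavy. That end must point to the beam's +y (95°), so the turn is -1.30 rad. I carry it over the cradle at height.

```bash
python3 -m pendant '[{"dx":0,"dy":12,"turn":-0.08,"dz":15,"claw":0},{"dx":-1,"dy":35,"turn":-0.18,"dz":30,"claw":0},{"dx":-3,"dy":65,"turn":-0.28,"dz":40,"claw":0},{"dx":-5,"dy":95,"turn":-0.38,"dz":40,"claw":0},{"dx":-7,"dy":125,"turn":-0.48,"dz":40,"claw":0},{"dx":-9,"dy":155,"turn":-0.58,"dz":40,"claw":0},{"dx":-10,"dy":185,"turn":-0.68,"dz":40,"claw":0},{"dx":-12,"dy":215,"turn":-0.78,"dz":40,"claw":0},{"dx":-13,"dy":245,"turn":-0.88,"dz":40,"claw":0},{"dx":-14,"dy":270,"turn":-0.98,"dz":40,"claw":0},{"dx":-15,"dy":295,"turn":-1.08,"dz":40,"claw":0},{"dx":-17,"dy":315,"turn":-1.17,"dz":40,"claw":0},{"dx":-18,"dy":330,"turn":-1.25,"dz":40,"claw":0},{"dx":-18,"dy":337,"turn":-1.30,"dz":40,"claw":0},{"dx":-18,"dy":337,"turn":-1.30,"dz":40,"claw":0},{"dx":-18,"dy":337,"turn":-1.30,"dz":40,"claw":0},{"dx":-18,"dy":337,"turn":-1.30,"dz":40,"claw":0},{"dx":-18,"dy":337,"turn":-1.30,"dz":40,"claw":0}]'
cat > chk.py <<'E'
import sys
from h import *
n=sys.argv[1]
c=snap("side","side%s.png"%n);W=pts(c)
cv2.imwrite("pics/side%sc.png"%n,cv2.resize(c["color"][180:440,100:400],None,fx=2.3,fy=2.3))
t=snap("top","top%s.png"%n);Wt=pts(t)
cv2.imwrite("pics/top%sc.png"%n,cv2.resize(t["color"][120:260,90:310],None,fx=3.5,fy=3.5))
th=np.radians(5.2);ex=np.array([np.cos(th),np.sin(th)]);ey=np.array([-ex[1],ex[0]])
s=arm.sense();e=s["eef_pos"]*1000
print("tcp",e.round(1),"q",np.round(s["ee_rot"],3),"F",np.round(s["contact_force"],1),"in seat frame",((e[:2]-[551,109])@ex).round(1),((e[:2]-[551,109])@ey).round(1),"op",s["opening"])
for nm,w in(("side",W),("top",Wt)):
    w=w.reshape(-1,3)*1000;d=w[:,:2]-np.array([551,109]);a=d@ex;b=d@ey
    for q in range(-85,160,17):
        k=(abs(b-q)<6)&(abs(a)<45)&(w[:,2]>40)&(w[:,2]<e[2]-20)
        if k.sum()>4: print(nm,q,k.sum(),"z %.0f..%.0f a %.0f..%.0f"%(*np.percentile(w[k,2],[3,97]),*np.percentile(a[k],[3,97])))
E
python3 chk.py 4
```

```text
time: 7.1
eef_pos: [0.5509, 0.1123, 0.2848]
ee_rot: [0.001, 0.999, 0.044, -0.0]
contact_force: [-0.8, 0.3, -3.2]
opening: 0.251
tcp [550.9 112.4 284.8] q [ 0.001  0.999  0.044 -0.   ] F [-0.6 -0.4 -4.4] in seat frame 0.2 3.4 op 0.25113165791461506
side -85 154 z 45..68 a -38..26
side -68 260 z 50..222 a -38..25
side -51 263 z 52..217 a -38..20
side -34 241 z 55..259 a -38..18
side -17 246 z 58..261 a -38..15
side 0 298 z 60..250 a -39..12
side 17 457 z 62..261 a -42..15
side 34 376 z 65..257 a -38..23
side 51 390 z 67..260 a -38..27
side 68 398 z 70..172 a -37..27
side 85 297 z 72..167 a -38..28
side 102 399 z 72..96 a -37..30
side 119 96 z 75..82 a -18..11
side 136 98 z 76..85 a -18..10
side 153 142 z 72..97 a -28..20
top -85 324 z 50..214 a -34..31
top -68 371 z 52..224 a -35..31
top -51 319 z 54..217 a -34..21
top -34 303 z 58..213 a -34..19
top -17 338 z 56..263 a -40..15
top 0 291 z 62..250 a -44..12
top 17 294 z 63..260 a -41..9
top 34 224 z 66..258 a -35..7
top 51 232 z 69..179 a -34..12
top 68 237 z 71..173 a -35..18
top 85 131 z 72..166 a -35..11
top 102 68 z 76..97 a -35..-1
top 119 79 z 78..84 a -15..13
top 136 104 z 71..86 a -19..14
top 153 163 z 74..99 a -25..23
```

View pics/side4c.png

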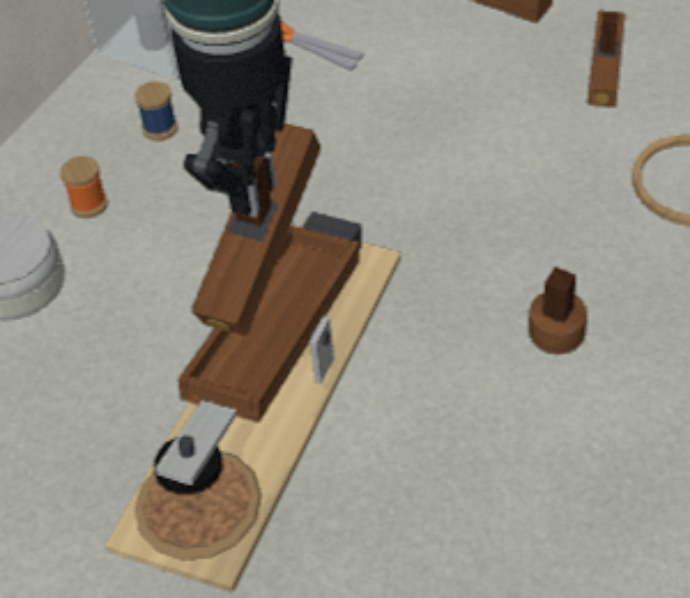

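View pics/top4c.png

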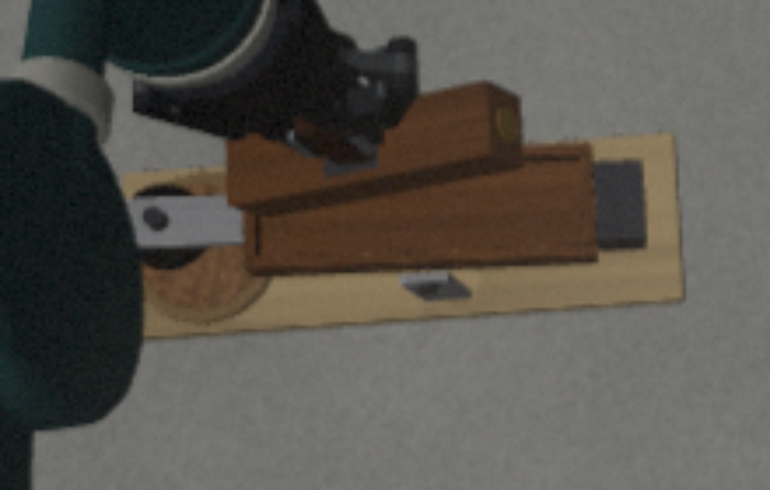

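The heavy end is on the foot side, low at side crop (215,320). I measure the bar's lateral offset against the tray before lowering, from the saved views' geometry.

```bash
cat > m.py <<'E'
from h import *
th=np.radians(5.2);ex=np.array([np.cos(th),np.sin(th)]);ey=np.array([-ex[1],ex[0]])
e=arm.sense()["eef_pos"]*1000
for n in("side","top"):
    w=pts(cams.capture(n)).reshape(-1,3)*1000;d=w[:,:2]-np.array([551,109]);a=d@ex;b=d@ey;z=w[:,2]
    zs=e[2]-98.7; bt=b-3.4
    # coordinates along bar
    l=bt*np.cos(.35)-(z-zs)*np.sin(.35); t=bt*np.sin(.35)+(z-zs)*np.cos(.35)
    k=(abs(a)<45)&(abs(l)<100)&(t>3)&(t<13)
    p=np.c_[l[k],a[k]].astype(np.float32);
    print(n,"top face t",np.median(t[k]).round(1),"rect",cv2.minAreaRect(p))
    for q in range(-75,80,25):
        kk=k&(abs(l-q)<8)
        if kk.sum()>5: print("  l",q,"a",np.percentile(a[kk],[1,99]).round(1))
    h=z-(64+b*np.tan(.14));k=(abs(a)<45)&(abs(b)<112)&(h>12)&(h<19)&(z<100)
    for q in(-80,-50,-20,10,40,70):
        kk=k&(abs(b-q)<10);print("  rim b",q,"a-",np.percentile(a[kk&(a<0)],[2,98]).round(1) if (kk&(a<0)).sum()>3 else None,"a+",np.percentile(a[kk&(a>0)],[2,98]).round(1) if (kk&(a>0)).sum()>3 else None)
E
python3 m.py
```

```text
side top face t 6.8 rect ((0.27234649658203125, -0.5831680297851562), (169.95452880859375, 41.46143341064453), 0.44380149245262146)
  l -75 a [-20.2   9. ]
  l -50 a [-19.8   4.4]
  l -25 a [-20.5  -5.9]
  l 0 a [-19.9  18.6]
  l 25 a [-20.3  19.8]
  l 50 a [-19.4  19. ]
  l 75 a [-19.7  19. ]
  rim b -80 a- [-37.8 -30.3] a+ None
  rim b -50 a- [-38.4 -31.1] a+ None
  rim b -20 a- [-38.1 -31.4] a+ None
  rim b 10 a- [-38.7 -31.1] a+ None
  rim b 40 a- [-38.4 -31.7] a+ [24.8 31.4]
  rim b 70 a- [-39.2 -30.6] a+ [24.2 31.6]
top top face t 7.9 rect ((-3.1275405883789062, 2.6992626190185547), (170.89779663085938, 40.383426666259766), 0.07804804295301437)
  l -75 a [-16.9  22.4]
  l -50 a [-16.6  21.9]
  l -25 a [-16.9   7.6]
  l 0 a [-17.   -7.2]
  l 25 a [-16.7   3.5]
  l 50 a [-16.7  16.6]
  l 75 a [-16.5  18.7]
  rim b -80 a- [-34.9 -28.3] a+ [28.  34.7]
  rim b -50 a- [-35.  -27.6] a+ None
  rim b -20 a- [-35.1 -27.7] a+ None
  rim b 10 a- [-35.  -28.2] a+ None
  rim b 40 a- [-35.2 -27.7] a+ None
  rim b 70 a- [-35.1 -28.9] a+ None
```

Both cameras agree that the bar needs about -2.8 mm laterally and +4 mm towards the foot, with the yaw right. I correct that and lower to just before contact.

```bash
python3 -m pendant '[{"dx":-3,"dy":4,"turn":0,"dz":-5,"claw":0},{"dx":-3,"dy":4,"turn":0,"dz":-15,"claw":0},{"dx":-3,"dy":4,"turn":0,"dz":-27,"claw":0},{"dx":-3,"dy":4,"turn":0,"dz":-38,"claw":0},{"dx":-3,"dy":4,"turn":0,"dz":-46,"claw":0},{"dx":-3,"dy":4,"turn":0,"dz":-51,"claw":0},{"dx":-3,"dy":4,"turn":0,"dz":-54,"claw":0},{"dx":-3,"dy":4,"turn":0,"dz":-54,"claw":0}]'
python3 m.py; python3 chk.py 5 | head -1
```

```text
time: 8.1
eef_pos: [0.5478, 0.1165, 0.2303]
ee_rot: [0.001, 0.999, 0.044, -0.001]
contact_force: [0.6, 0.4, -3.3]
opening: 0.251
side top face t 8.3 rect ((4.769927978515625, -4.048027038574219), (170.43385314941406, 41.28070831298828), 0.8279525637626648)
  l -75 a [-22.3   5.4]
  l -50 a [-22.8   0.9]
  l -25 a [-22.6  -8.9]
  l 0 a [-23.5  14.6]
  l 25 a [-22.8  16.3]
  l 50 a [-23.6  16.4]
  l 75 a [-23.   16.1]
  rim b -80 a- [-38.2 -30.8] a+ None
  rim b -50 a- [-38.4 -31.1] a+ None
  rim b -20 a- [-38.5 -31.1] a+ None
  rim b 10 a- [-38.3 -30.9] a+ None
  rim b 40 a- [-38.9 -31.2] a+ None
  rim b 70 a- [-38.8 -21.7] a+ [25.8 32. ]
top top face t 9.8 rect ((1.3429489135742188, -0.1419544219970703), (40.52909469604492, 171.3927459716797), 89.36540985107422)
  l -75 a [-19.3  19.1]
  l -50 a [-19.3  19.7]
  l -25 a [-19.3   3.7]
  l 0 a [-19.5  -9.6]
  l 25 a [-19.4  -2. ]
  l 50 a [-19.3  10.6]
  l 75 a [-19.3  14. ]
  rim b -80 a- [-35.  -27.9] a+ [27.8 34. ]
  rim b -50 a- [-34.8 -27.8] a+ None
  rim b -20 a- [-35.1 -28.1] a+ None
  rim b 10 a- [-35.  -28.4] a+ None
  rim b 40 a- [-34.7 -27.4] a+ None
  rim b 70 a- [-34.9 -18.2] a+ None
tcp [548.4 116.6 231.5] q [0.001 0.999 0.044 0.   ] F [-0.   0.3 -3.1] in seat frame -1.9 7.8 op 0.2541029854689459
```

View pics/side5c.png

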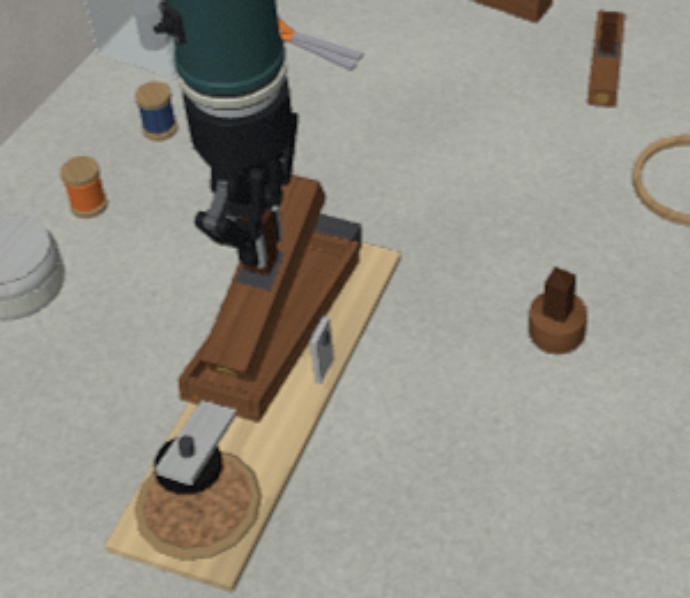

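View pics/top5c.png

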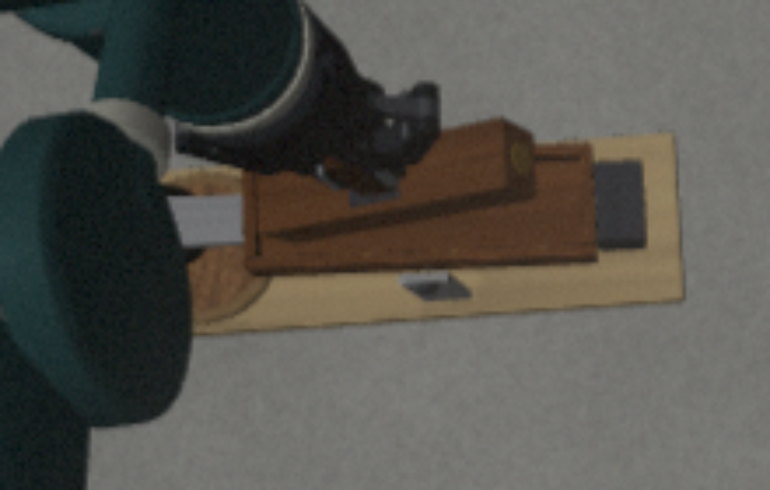

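The bar is centred in the tray, its heavy end just inside the foot-end wall at side crop (225,370). I lower slowly.

```bash
python3 -m pendant '[{"dx":0,"dy":0,"turn":0,"dz":-3,"claw":0},{"dx":0,"dy":0,"turn":0,"dz":-6,"claw":0},{"dx":0,"dy":0,"turn":0,"dz":-9,"claw":0},{"dx":0,"dy":0,"turn":0,"dz":-12,"claw":0},{"dx":0,"dy":0,"turn":0,"dz":-15,"claw":0},{"dx":0,"dy":0,"turn":0,"dz":-18,"claw":0},{"dx":0,"dy":0,"turn":0,"dz":-21,"claw":0},{"dx":0,"dy":0,"turn":0,"dz":-24,"claw":0},{"dx":0,"dy":0,"turn":0,"dz":-27,"claw":0},{"dx":0,"dy":0,"turn":0,"dz":-30,"claw":0},{"dx":0,"dy":0,"turn":0,"dz":-33,"claw":0},{"dx":0,"dy":0,"turn":0,"dz":-36,"claw":0},{"dx":0,"dy":0,"turn":0,"dz":-38,"claw":0},{"dx":0,"dy":0,"turn":0,"dz":-38,"claw":0}]'
python3 chk.py 6
```

```text
time: 9.7
eef_pos: [0.5482, 0.1167, 0.1931]
ee_rot: [0.001, 0.999, 0.043, 0.0]
contact_force: [1.1, 1.1, -2.0]
opening: 0.249
tcp [548.3 116.8 193.4] q [0.001 0.999 0.043 0.   ] F [-0.   0.6 -1.2] in seat frame -2.0 8.0 op 0.2559082751904517
side -85 89 z 73..96 a -38..-15
side -68 149 z 72..119 a -38..6
side -51 161 z 68..117 a -38..3
side -34 160 z 66..127 a -38..-2
side -17 145 z 62..164 a -39..-8
side 0 261 z 62..167 a -40..39
side 17 317 z 56..159 a -43..39
side 34 304 z 57..172 a -38..28
side 51 262 z 54..170 a -38..28
side 68 229 z 51..92 a -38..29
side 85 434 z 48..89 a -38..28
side 102 270 z 43..68 a -38..30
side 119 103 z 43..51 a -18..12
side 136 100 z 41..48 a -18..12
side 153 69 z 40..53 a -18..11
top -85 219 z 74..105 a -35..33
top -68 204 z 73..121 a -35..33
top -51 198 z 71..117 a -35..33
top -34 192 z 68..115 a -35..33
top -17 193 z 57..173 a -43..3
top 0 161 z 61..154 a -45..-9
top 17 181 z 59..166 a -44..-7
top 34 112 z 57..100 a -35..-3
top 51 133 z 57..97 a -35..5
top 68 137 z 53..93 a -34..9
top 85 117 z 50..90 a -35..11
top 102 152 z 51..69 a -35..21
top 119 65 z 44..50 a -14..13
top 136 44 z 43..48 a -14..15
```

View pics/side6c.png

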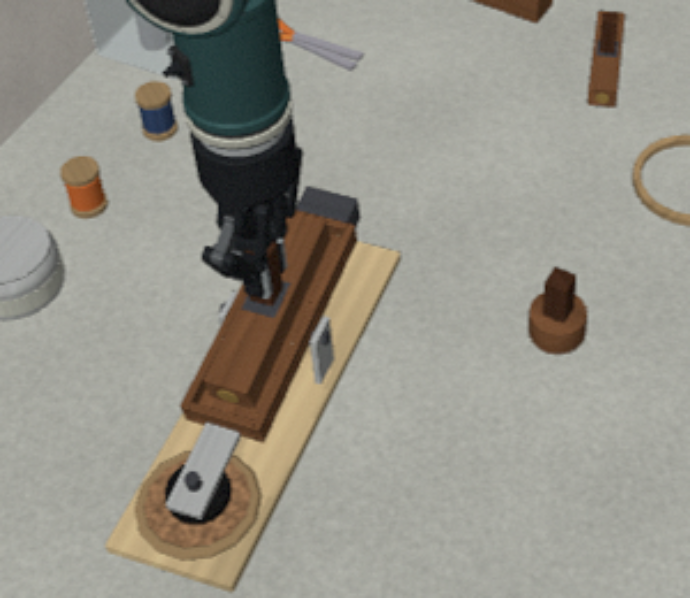

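View pics/top6c.png

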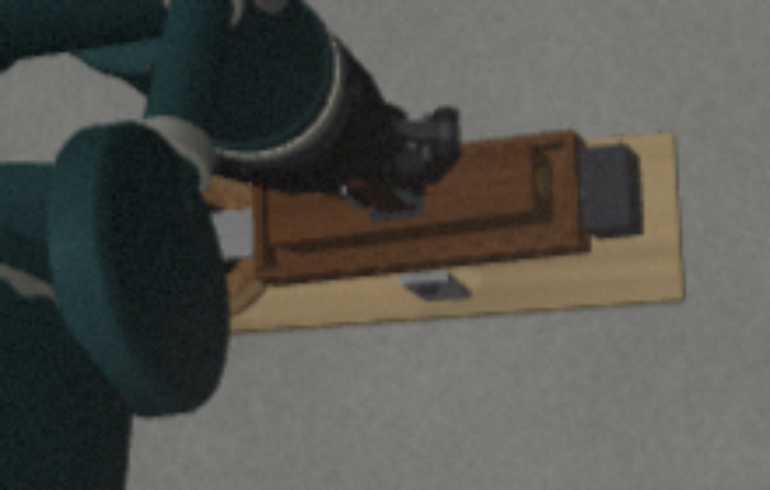

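The foot is on the hoop (side crop (197,490)). The bar still slopes about 0.20 against the floor's 0.14, so about 5 mm remains.

```bash
python3 -m pendant '[{"dx":0,"dy":0,"turn":0,"dz":-1.5,"claw":0},{"dx":0,"dy":0,"turn":0,"dz":-3,"claw":0},{"dx":0,"dy":0,"turn":0,"dz":-4,"claw":0},{"dx":0,"dy":0,"turn":0,"dz":-4.5,"claw":0},{"dx":0,"dy":0,"turn":0,"dz":-4.5,"claw":0}]'
python3 chk.py 7 | grep -E "tcp|side (-?68|-?51|34)"
```

```text
time: 10.3
eef_pos: [0.5483, 0.1167, 0.1888]
ee_rot: [0.001, 0.999, 0.043, 0.0]
contact_force: [0.3, -0.5, -2.7]
opening: 0.252
tcp [548.3 116.8 188.9] q [0.001 0.999 0.043 0.   ] F [-0.5 -0.6 -2.8] in seat frame -2.0 8.0 op 0.2488646490701462
side -68 146 z 71..110 a -38..9
side -51 155 z 69..109 a -38..5
side 34 308 z 58..167 a -38..28
side 51 248 z 55..165 a -38..29
side 68 239 z 51..91 a -38..29
```

```bash
python3 -m pendant '[{"dx":0,"dy":0,"turn":0,"dz":-0.8,"claw":0},{"dx":0,"dy":0,"turn":0,"dz":-1.5,"claw":0},{"dx":0,"dy":0,"turn":0,"dz":-1.5,"claw":0}]'
python3 chk.py 8 | grep -E "tcp|side (-?68|-?51|34)"; python3 -c "
from h import *
for i in range(3): cams.capture('side');print(arm.sense()['contact_force'].round(1))"
```

```text
time: 10.7
eef_pos: [0.5484, 0.1168, 0.1885]
ee_rot: [0.001, 0.999, 0.043, 0.0]
contact_force: [-3.3, 0.2, 4.7]
opening: 0.254
tcp [548.4 116.8 188.5] q [0.    0.999 0.043 0.   ] F [-4.  -1.6  6.1] in seat frame -1.8 8.0 op 0.25187760842852447
side -68 151 z 70..111 a -38..9
side -51 146 z 69..109 a -38..4
side 34 310 z 57..165 a -38..29
side 51 239 z 55..165 a -38..29
side 68 232 z 52..92 a -38..29
[-2.9 -1.   5.4]
[-3.4 -0.6  4.9]
[-3.8 -0.9  4.9]
```

View pics/side8c.png

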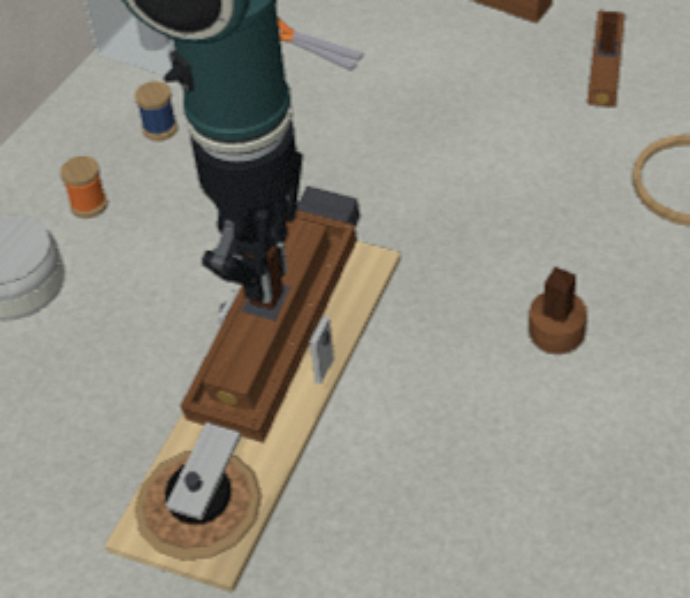

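The bar is seated: it has the floor's slope, and the force changed sign to a light +5 N. I open, wait, then rise straight up.

```bash
python3 -m pendant '[{"dx":0,"dy":0,"turn":0,"dz":1,"claw":0.3},{"dx":0,"dy":0,"turn":0,"dz":1,"claw":0.4},{"dx":0,"dy":0,"turn":0,"dz":1,"claw":0.6},{"dx":0,"dy":0,"turn":0,"dz":1,"claw":0.8},{"dx":0,"dy":0,"turn":0,"dz":1,"claw":0.8},{"dx":0,"dy":0,"turn":0,"dz":1,"claw":0.8},{"dx":0,"dy":0,"turn":0,"dz":10,"claw":0.8},{"dx":0,"dy":0,"turn":0,"dz":25,"claw":0.8},{"dx":0,"dy":0,"turn":0,"dz":45,"claw":0.8},{"dx":0,"dy":0,"turn":0,"dz":75,"claw":0.8},{"dx":0,"dy":0,"turn":0,"dz":105,"claw":0.8},{"dx":0,"dy":0,"turn":0,"dz":130,"claw":0.8},{"dx":0,"dy":0,"turn":0,"dz":140,"claw":0.8},{"dx":0,"dy":0,"turn":0,"dz":140,"claw":0.8},{"dx":0,"dy":0,"turn":0,"dz":140,"claw":0.8}]'
python3 chk.py 9
```

```text
time: 12.45
eef_pos: [0.548, 0.1168, 0.3279]
ee_rot: [0.001, 0.999, 0.043, -0.0]
contact_force: [-0.4, -1.3, -0.4]
opening: 0.803
tcp [547.6 116.7 326.5] q [ 0.001  0.999  0.043 -0.001] F [-0.2 -0.4  0.2] in seat frame -2.7 8.0 op 0.801706342620233
side -85 136 z 73..97 a -38..29
side -68 190 z 73..111 a -38..29
side -51 199 z 70..108 a -38..30
side -34 232 z 67..304 a -38..14
side -17 152 z 63..103 a -39..2
side 0 164 z 61..108 a -43..41
side 17 362 z 59..156 a -43..38
side 34 291 z 57..153 a -38..28
side 51 382 z 56..298 a -38..28
side 68 230 z 52..91 a -38..29
side 85 381 z 49..88 a -38..28
side 102 276 z 43..68 a -38..30
side 119 101 z 43..49 a -18..11
side 136 101 z 41..48 a -18..11
side 153 66 z 40..55 a -18..10
top -85 199 z 74..97 a -35..32
top -68 204 z 74..112 a -35..33
top -51 202 z 71..109 a -34..33
top -34 262 z 70..296 a -34..32
top -17 203 z 58..105 a -42..34
top 0 304 z 63..140 a -44..41
top 17 248 z 58..157 a -44..40
top 34 126 z 57..152 a -35..4
top 51 172 z 57..293 a -35..18
top 68 190 z 54..92 a -35..32
top 85 165 z 52..89 a -34..33
top 102 167 z 49..68 a -35..33
top 119 67 z 42..50 a -14..13
top 136 73 z 41..48 a -14..15
top 153 87 z 41..57 a -15..14
```

View pics/side9c.png

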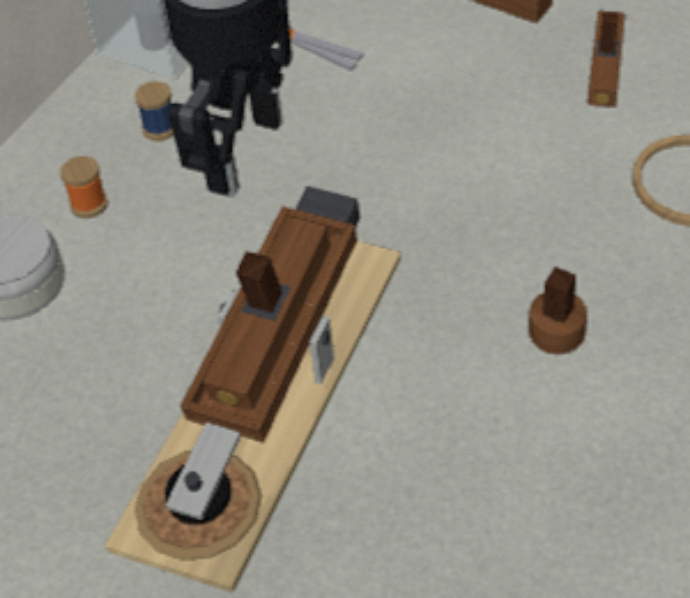

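View pics/top9c.png

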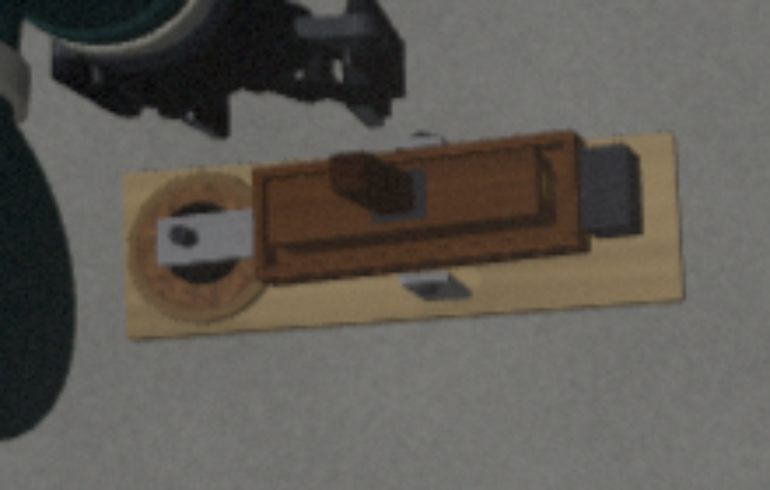

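The bar lies flat in the tray, the foot (side crop (197,490)) is down on the hoop, and the gripper is clear. I hand the job in.

```bash
python3 -c "
from h import *
print(arm.sense()['time']);print(arm.hand_in())"
```

```text
12.55
the job is handed in; nothing more can be done
None
```

I lifted the brown weight bar by its grip, and its near (-x) end tipped down at about 0.36 rad, so the slug is in that end. I turned the bar so that end faced the rubber foot, lowered it into the cradle until it bore on the floor, let go and rose clear. I handed in at 12.55 s of the 48 s allowed.

- **Press:** the last pictures show the bar flat in the tray, sloping about 0.14 rad like the tray floor. The foot is down on the hoop.
- **Forces:** just before release the wrist read about +5 N upward. After I rose clear it read about zero, with the gripper about 140 mm above the release height.
- **Disagreements:** the two cameras differed by about 3 mm in absolute position, but they agreed on the bar-to-tray offset I corrected. One early move was refused for missing keys and moved nothing.

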